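Start the bench timer against the stop

ROBOT

A 6-joint arm with a two-finger parallel gripper is mounted at the origin on a cart in front of the work surface, level with it; the furniture and walls round the work are solid. World frame = base frame: x ahead of the robot, y to its left, z up, the work surface at z = 0. Lengths are in m, angles in degrees, forces in N, time in s.
With the tool pointing down it reaches from about 0.3 to 0.75 m from the base axis. Payload 8.5 kg.
Tool frame: the origin (TCP) lies between the finger pads; the fingertips stand 19 mm ahead of it and the grasp point (between the pads) is the TCP; z points along the fingers, y is the line along which they close (so a half turn about z gives the same grasp; the last joint's range is limited). The gripper opens to 85 mm and grips with 20 to 120 N. Pads are 22 mm wide; open, the fingers measure 114 mm over their backs; the gripper's body (76 mm by 85 mm) begins 54 mm behind the grasp point. The pads swing forward as they close: fully open they stand 13 mm farther back than shut.
Start: joints at [59.284, 21.807, 74.336, -0, 83.858, -12.336], TCP at [0.173, 0.522, 0.212] pointing down, gripper open.
Joint ranges: [-178.18, 178.18], [-50.72, 133.34], [12.68, 142.11], [-81.47, 261.47], [9.98, 163.14], [-165.26, 165.26]. Speed limits (degrees/s): [136.94, 136.94, 180, 180, 180, 180].

INTERFACE

Orientations are given as a 3x3 rotation matrix whose columns are the frame's x, y, z axes.
In Python, from rig import env, optics gives the robot as it stands.
- The arm moves only by the tool arm_command, never from a script. Its argument "commands" is one flat list of numbers, 7 for each row, row after row: the closure, from -1 (fully open) to 1 (shut), so that 0 is half open, then the shift along the tool's x, y, z as a fraction of full scale, then the turn, a rotation vector about the tool's x, y, z as a fraction of full scale. A call has 1 to 12 rows; each row is the pose to reach, as a shift and turn from the pose commanded when the call began, along the tool's axes at that moment; what a row does not reach only later rows make up. Full scale, the value 1, is 500 mm for a shift and 120 degrees for a turn. A row lasts 1/12 s, in which the tool goes at most 41.7 mm and 7.16 degrees, less where a joint would pass 70% of its speed; a pose out of reach is approached as far as the arm can. A call with a number of a shift or a turn outside -1 to 1 is refused whole. A call with a gripper value outside its range is refused whole. The fingers move at their own pace and stop on an object; "newtons" is the grip in N (left out, the last holds). Time passes only in rows, so rows that repeat a pose let the fingers close. It gives the time, the measured TCP pose, the force, the opening and the grip force at its end, in the units of the state.
- env.observe(): the state, without advancing time (a new reading comes with each control period).
- optics.get_image(name): name is "scene" or "top" or "wrist"; returns a dict with "image" (384x512x3 uint8, red, green, blue), "intrinsics" (3x3 intrinsics, pixels), "origin" and "orientation" of the camera in the world; the wrist camera has in their place "tool_from_camera" (4x4, takes a point from camera to tool coordinates, whose origin is the TCP and whose axes are the flange's). Camera axes: x right, y down, z forward; pixel columns grow to the right and rows downward; lengths in m; the calibration is good to about 2 mm. The wrist camera is an equidistant fisheye: a pixel r from the principal point sees the ray r / f radians off the axis. A picture is of the moment at which its call begins: read the wrist's pose just before it. There is no depth.
- env.close_job(): hands the job in; it is judged then, once.
The state is a dict: "time_s": time; "q": joint angles; "qvel": joint speeds; "joint_efforts": joint torques, N m; "position": TCP position; "tool_rot": TCP orientation; "ft_force": force on the tool from outside, world axes, zero at the start; "wrist_torque": the same for the moment, N m; "grip_width": finger opening in m; "gripper_force": force on a finger pad.
Only numpy, scipy, OpenCV 4.12 (cv2) and the standard library are available. Lean on these libraries where they do the work, as an engineer would, in place of code of your own. Each camera call takes 0.05 s, during which the arm holds its last target. There are 200 camera calls.

TASK

Start the oblong bench timer that lies loose in front of the steel stop: push on the wide key at its near end until its far end is backed up against the stop, and press the key fully in there so that the stop takes the push. Then let go and leave the timer flat, square and against the stop. Leave the round counter beside it alone.

Things in the scene. Friction and masses are not known exactly. Their poses are not given: they have to be found in the camera images.
- timer: Loose oblong bench timer: off-white plastic box 84 long (x) x 58 (y) x 34 mm high, display window on top, 0.14-0.27 kg; slides on the bench at 1-3 N. Origin: centre of its underside, at bench height, z up; +x to its far end (face at x = +42 mm), within 8 degrees of the stop's x. A wide grey push key on its near end stands 14 mm out, cap 28 wide x 22 mm high, from 7 to 29 mm above the bench.
- timer_press (a point): Centre of the key's outer face, 18 mm above the bench, at x = -56 mm in the timer's frame with the key out, -48 mm fully in. The key slides 8 mm along the timer's +x on a spring: it gives from about 3.5 N, reaches its end at 8 N and springs out when let go. The free box slides before the key gives, so the key goes in only once the stop backs the timer.
- stop: Straight upright steel angle fixed to the bench, 290 mm long (y), 42 mm high, black rubber strip on its face. Origin: bench height, mid length, on the flat face toward the robot; x points into the stop = direction of push, within 19 degrees of straight away from the robot; z up. Foot reaches 48 mm behind. The timer starts 20-55 mm short of the face, about 80 mm left or right of mid length.
- counter: Round counter 60 mm across, 34 mm high, same off-white plastic, loose, with a like key on its near side (out to 44 mm from the centre). Origin: centre of its underside. It lies before the other half of the stop, about 160 mm from the timer (a flat 28 x 40 x 7 mm cassette lies between). It must not be moved.
Not all that is in view belongs to the job. What is shaped like the timer but purple is not meant.

How it is judged (in metres and radians):
On the way:
1. the timer's key is pressed at least 6 mm in while the timer bears on the stop (x of timer_press in the frame of timer above -0.05 m and contact force between timer and stop above 2 N), for 0.1 s.
At the end, for the whole second after the job is handed in: The timer lies flat and still in front of the stop with its far end within 12 mm of the stop's face and square to it within 11 degrees, its key let go and sprung out again; the counter is within 20 mm of where it was (x of timer in the frame of stop between -0.054 and -0.035 m and y of timer in the frame of stop between -0.14 and 0.14 m and angle between the x axis of timer and the x axis of stop, either way round below 0.2 rad and angle between timer's own z axis and vertical below 0.1 rad and x of timer_press in the frame of timer below -0.053 m and linear speed of timer below 0.02 m/s and distance of counter from where it was at the start of the episode below 0.02 m); the robot touches nothing.
It fails at once if the round counter is moved by more than 20 mm (distance of counter from where it was at the start of the episode above 0.02 m).
It fails at once if the timer is tipped or stood up (angle between timer's own z axis and vertical above 0.5 rad).
It also fails if it takes over 32 s, if anything falls off the work surface, if the arm or the gripper's body presses on something with over 40 N, if the wrist force passes 120 N, or if a joint passes its speed limit or range.

## Working session

There is one attempt and no reset: what is moved stays moved. The work goes in short steps, Python scripts to look and compute and a tool call to move; the robot and the scene stay as the last step left them, time stands still between calls to the robot, and variables do not carry over. Pictures are saved under pics/ and viewed, at most 13 in all, crops included, and the job is handed in when it is done.

Besides the shell and the picture viewer there is one more tool, called after "Emit:" as name(argument=value, ...) on one line, values as JSON. arm_command: Moves the arm, as the interface text tells. Shift numbers are shares of 500 mm and turn numbers shares of 120 degrees, none past 1 either way. Its arguments: {"type":"object","properties":{"commands":{"type":"array","items":{"type":"number"}},"newtons":{"type":"number"}},"required":["commands"]}

```bash
mkdir -p pics; cat > h.py <<'E'
import numpy as np, cv2
from rig import env, optics
def snap(n,f):
    d=optics.get_image(n); cv2.imwrite(f,d["image"][:,:,::-1]); np.savez(f+'.npz',**{k:np.array(v) for k,v in d.items()}); return d
def px2w(f,uv,z):
    d=np.load(f+'.npz'); K=d['intrinsics'];R=d['orientation'];o=d['origin']
    r=R@np.linalg.inv(K)@np.array([uv[0],uv[1],1.]); return o+r*(z-o[2])/r[2]
E
python3 - <<'E'
from h import *
s=env.observe(); print(s['time_s'],s['position'],np.round(s['tool_rot'],3),s['ft_force'])
for n in('top','scene'):
    d=snap(n,f'pics/{n}0.png'); print(d['origin'],d['intrinsics'])
E
```

```text
0.0 [0.17325411 0.52163498 0.21087662] [[-0.949  0.315 -0.001]
 [ 0.315  0.949 -0.001]
 [ 0.    -0.002 -1.   ]] [-0.47361483 -0.54135305  0.29920214]
[ 0.44537867 -0.02901572  0.89705004] [[424.04333449   0.         251.6162024 ]
 [  0.         424.04333449 191.25892864]
 [  0.           0.           1.        ]]
[ 0.02236395 -0.43998006  0.50615461] [[349.60750075   0.         255.51664546]
 [  0.         349.60750075 195.50882798]
 [  0.           0.           1.        ]]
```

View pics/top0.png

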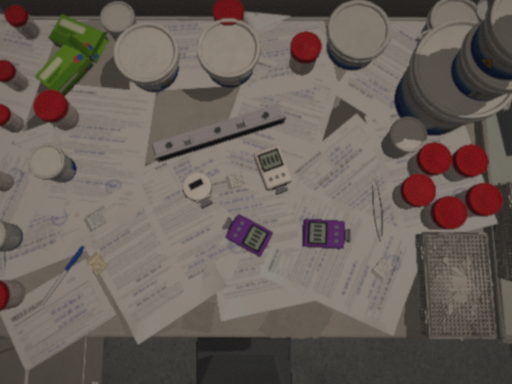

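View pics/scene0.png

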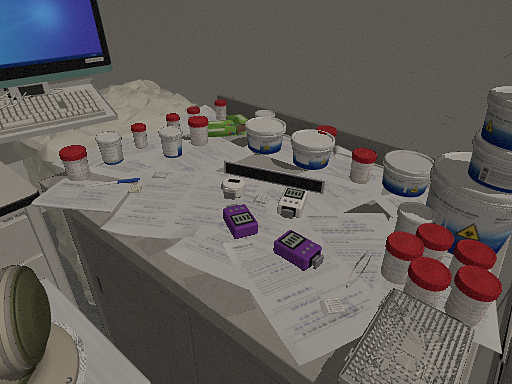

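The top view shows the stop running from about (157,157) to (284,119), and the off-white timer at (272,168) with its key at (282,189). The counter is at (197,186), with purple decoys at (250,235) and (325,234). I'll enlarge this area to measure it.

```bash
python3 - <<'E'
from h import *
im=cv2.imread('pics/top0.png')[95:245,150:350]
cv2.imwrite('pics/c0.png',cv2.resize(im,None,fx=4,fy=4,interpolation=cv2.INTER_CUBIC))
E
```

```text
(no output)
```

View pics/c0.png

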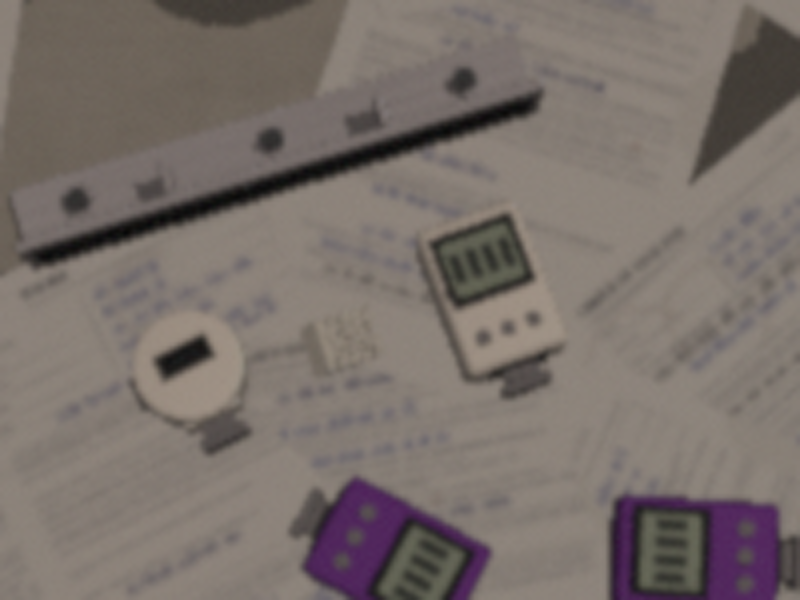

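The crop gives the timer's top corners at about (418,235), (516,208), (565,345) and (472,378). The stop's top front edge runs from (22,247) to (540,92), and the key is at about (525,375).

```bash
python3 - <<'E'
from h import *
f='pics/top0.png'
P=lambda u,v,z: px2w(f,(150+u/4-.375,95+v/4-.375),z)[:2]
c=[P(*p,.034) for p in((418,235),(516,208),(565,345),(472,378))]
print('timer corners',np.round(c,4)); ctr=np.mean(c,0)
ax=(c[0]+c[1]-c[2]-c[3]);L=np.linalg.norm(ax)/2;ax/=np.linalg.norm(ax)
sd=(c[0]+c[3]-c[1]-c[2]);W=np.linalg.norm(sd)/2
print('ctr',ctr,'yaw',np.degrees(np.arctan2(ax[1],ax[0])),'yaw by sides',np.degrees(np.arctan2(-sd[0],sd[1])),L,W)
for z,a,b in((.042,(20,247),(540,91)),(0.0,(36,266),(541,108))):
    a=P(*a,z);b=P(*b,z);d=a-b;th=np.arctan2(-d[0],d[1]);n=np.array([np.cos(th),np.sin(th)]);print('stop',a,b,'len',np.linalg.norm(d),'yaw',np.degrees(th),'timer ctr x in stop',(ctr-a)@n, 'y',(ctr-(a+b)/2)@np.array([-n[1],n[0]]))
print('key outer',ctr-.056*ax, 'img key', P(527,383,.029)); print('counter',P(190,367,.034))
s=env.observe();R=s['tool_rot'];print(s['position'],repr(R))
E
```

```text
timer corners [[ 0.6736 -0.0353]
 [ 0.6885 -0.0867]
 [ 0.6152 -0.1116]
 [ 0.5976 -0.0634]]
ctr [ 0.64374626 -0.07424093] yaw 19.543089447609297 yaw by sides 17.998293680827857 0.07920792258582797 0.05244418880653279
stop [0.66425479 0.17114517] [ 0.75002211 -0.09930779] len 0.2837266899651031 yaw 17.595107296939577 timer ctr x in stop -0.09372646164451416 y -0.08584324040988968
stop [0.66442978 0.17184709] [ 0.7551725  -0.10321972] len 0.2896480496830695 yaw 18.257381020019025 timer ctr x in stop -0.09673824773037004 y -0.0823957674045803
key outer [ 0.59097241 -0.09297381] img key [ 0.59599951 -0.09211858]
counter [0.6028299  0.08246147]
[0.17327036 0.52169415 0.21097567] array([[-9.48986732e-01,  3.15315301e-01, -6.66211958e-04],
       [ 3.15315877e-01,  9.48986133e-01, -1.10304645e-03],
       [ 2.84418487e-04, -1.25684365e-03, -9.99999170e-01]])
```

Emit:
arm_command(commands=[1, -0.75, -0.63, 0, 0, 0, -0.31, 1, -0.75, -0.63, 0, 0, 0, -0.31, 1, -0.75, -0.63, 0, 0, 0, -0.31, 1, -0.75, -0.63, 0, 0, 0, -0.31, 1, -0.75, -0.63, 0, 0, 0, -0.31, 1, -0.75, -0.63, 0, 0, 0, -0.31, 1, -0.75, -0.63, 0, 0, 0, -0.31, 1, -0.75, -0.63, 0, 0, 0, -0.31, 1, -0.75, -0.63, 0, 0, 0, -0.31, 1, -0.75, -0.63, 0, 0, 0, -0.31, 1, -0.75, -0.63, 0, 0, 0, -0.31, 1, -0.75, -0.63, 0, 0, 0, -0.31])

```text
time_s: 1.1
position: [0.4224, 0.1159, 0.2115]
tool_rot: [[-0.947, -0.322, -0.0], [-0.322, 0.947, 0.0], [0.0, 0.0, -1.0]]
ft_force: [1.3, 1.7, 0.6]
grip_width: -0.0004
gripper_force: 0.0
```

```bash
cat >> h.py <<'E'
def plan(tgt,yaw):
    s=env.observe();R=s['tool_rot'];p=s['position']
    sh=R.T@(np.array(tgt)-p); cur=np.degrees(np.arctan2(-R[1,0],-R[0,0]))
    print('t',s['time_s'],'pos',np.round(p,4),'yaw',round(cur,2),'z',np.round(R[:,2],3),'shift',np.round(sh/.5,4),'turnz',round(-(yaw-cur)/120,4),'f',np.round(s['ft_force'],2),'w',s['grip_width'])
E
python3 -c "
from h import *
plan((.5567,-.1042,.10),18.5)"
```

```text
t 1.1 pos [0.4224 0.1159 0.2115] yaw 18.81 z [-0.  0. -1.] shift [-0.1124 -0.5034  0.2229] turnz 0.0026 f [1.33 1.72 0.63] w -0.000376756365638481
```

Emit:
arm_command(commands=[1, -0.11, -0.5, 0.22, 0, 0, 0, 1, -0.11, -0.5, 0.22, 0, 0, 0, 1, -0.11, -0.5, 0.22, 0, 0, 0, 1, -0.11, -0.5, 0.22, 0, 0, 0, 1, -0.11, -0.5, 0.22, 0, 0, 0, 1, -0.11, -0.5, 0.22, 0, 0, 0, 1, -0.11, -0.5, 0.22, 0, 0, 0, 1, -0.11, -0.5, 0.22, 0, 0, 0, 1, -0.11, -0.5, 0.22, 0, 0, 0, 1, -0.11, -0.5, 0.22, 0, 0, 0])

```text
time_s: 1.93
position: [0.5542, -0.1004, 0.1015]
tool_rot: [[-0.947, -0.323, -0.001], [-0.323, 0.947, 0.0], [0.0, 0.001, -1.0]]
ft_force: [0.4, -0.1, 0.2]
grip_width: 0.0001
gripper_force: 0.0
```

```bash
python3 -c "
from h import *
plan((.5567,-.1042,.028),18.5); snap('wrist','pics/w1.png');d=np.load('pics/w1.png.npz');print(d['intrinsics'],d['tool_from_camera'])"
```

```text
t 1.9333 pos [ 0.5542 -0.1004  0.1015] yaw 18.82 z [-0.001  0.    -1.   ] shift [-0.0023 -0.0088  0.1469] turnz 0.0027 f [ 0.36 -0.11  0.19] w 0.00012383264660210122
[[297.31863964   0.         255.28273972]
 [  0.         297.31863964 188.33259428]
 [  0.           0.           1.        ]] [[ 4.09878610e-04 -9.65271259e-01 -2.61249360e-01  6.64663279e-02]
 [ 9.99999885e-01  4.61010828e-04 -1.34438375e-04 -1.14026353e-03]
 [ 2.50208283e-04 -2.61249275e-01  9.65271337e-01 -1.62802896e-01]
 [ 0.00000000e+00  0.00000000e+00  0.00000000e+00  1.00000000e+00]]
```

View pics/w1.png

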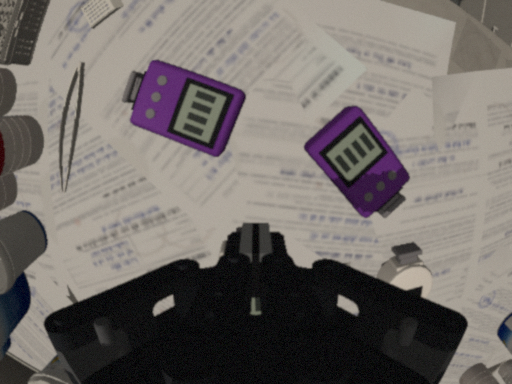

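The wrist view shows the shut fingers at (255,240) over clear bench. The nearest purple decoy, at (358,160), is well off to the side, and the timer is hidden behind the gripper. I'll descend.

Emit:
arm_command(commands=[1, 0, -0.009, 0.07, 0, 0, 0, 1, 0, -0.009, 0.12, 0, 0, 0, 1, 0, -0.009, 0.147, 0, 0, 0, 1, 0, -0.009, 0.147, 0, 0, 0, 1, 0, -0.009, 0.147, 0, 0, 0])

```text
time_s: 2.4
position: [0.556, -0.1044, 0.0287]
tool_rot: [[-0.946, -0.324, 0.0], [-0.324, 0.946, -0.0], [-0.0, -0.0, -1.0]]
ft_force: [1.1, -0.4, -0.7]
grip_width: -0.0
gripper_force: 0.0
```

```bash
python3 - <<'E'
from h import *
plan((.5567,-.1042,.028),18.5)
for n,(a,b,c,e) in (('top',(110,220,220,340)),('scene',(150,240,210,330))):
    snap(n,f'pics/{n}1.png'); im=cv2.imread(f'pics/{n}1.png')[a:b,c:e]
    cv2.imwrite(f'pics/{n}1c.png',cv2.resize(im,(480,440 if n=='top' else 360),interpolation=cv2.INTER_CUBIC))
a=cv2.imread('pics/top1c.png');b=cv2.imread('pics/scene1c.png')
h=440;b=cv2.copyMakeBorder(b,0,80,0,0,cv2.BORDER_CONSTANT)
cv2.imwrite('pics/both1.png',cv2.resize(np.hstack([a,b]),(800,367)))
E
```

```text
t 2.4 pos [ 0.556  -0.1044  0.0287] yaw 18.89 z [ 0. -0. -1.] shift [-0.0014 -0.0002  0.0014] turnz 0.0032 f [ 1.05 -0.37 -0.71] w -9.98132547078655e-06
```

View pics/both1.png

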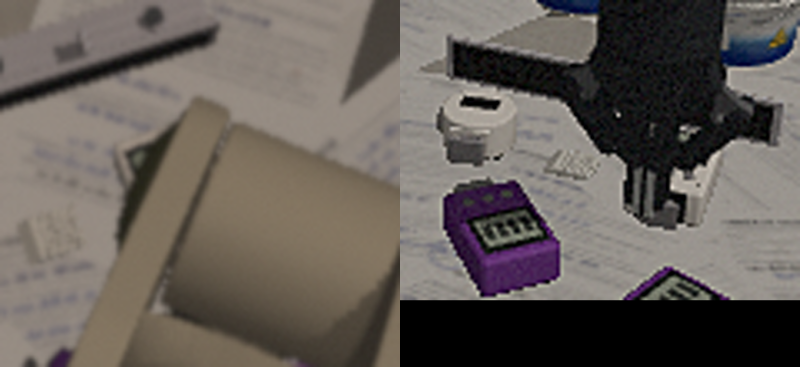

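Emit:
arm_command(commands=[1, -0.01, 0, 0, 0, 0, 0, 1, -0.02, 0, 0, 0, 0, 0, 1, -0.03, 0, 0, 0, 0, 0, 1, -0.04, 0, 0, 0, 0, 0, 1, -0.05, 0, 0, 0, 0, 0, 1, -0.06, 0, 0, 0, 0, 0, 1, -0.07, 0, 0, 0, 0, 0, 1, -0.08, 0, 0, 0, 0, 0, 1, -0.09, 0, 0, 0, 0, 0, 1, -0.1, 0, 0, 0, 0, 0, 1, -0.11, 0, 0, 0, 0, 0, 1, -0.12, 0, 0, 0, 0, 0])

```text
time_s: 3.5
position: [0.6133, -0.0857, 0.028]
tool_rot: [[-0.947, -0.323, -0.0], [-0.323, 0.947, 0.0], [0.0, 0.0, -1.0]]
ft_force: [-0.1, 0.2, -0.4]
grip_width: 0.0
gripper_force: 0.0
```

```bash
python3 - <<'E'
from h import *
plan((.5567,-.1042,.028),18.5)
for n,(a,b,c,e) in (('top',(100,200,220,340)),('scene',(150,240,210,330))):
    snap(n,f'pics/{n}2.png'); im=cv2.imread(f'pics/{n}2.png')[a:b,c:e]
    cv2.imwrite(f'pics/{n}2c.png',cv2.resize(im,(400,366),interpolation=cv2.INTER_CUBIC))
cv2.imwrite('pics/both2.png',np.hstack([cv2.imread(f'pics/{n}2c.png') for n in('top','scene')]))
E
```

```text
t 3.5 pos [ 0.6133 -0.0857  0.028 ] yaw 18.82 z [-0.  0. -1.] shift [ 0.1191  0.0014 -0.    ] turnz 0.0027 f [-0.06  0.21 -0.37] w 1.2566523495636904e-05
```

View pics/both2.png

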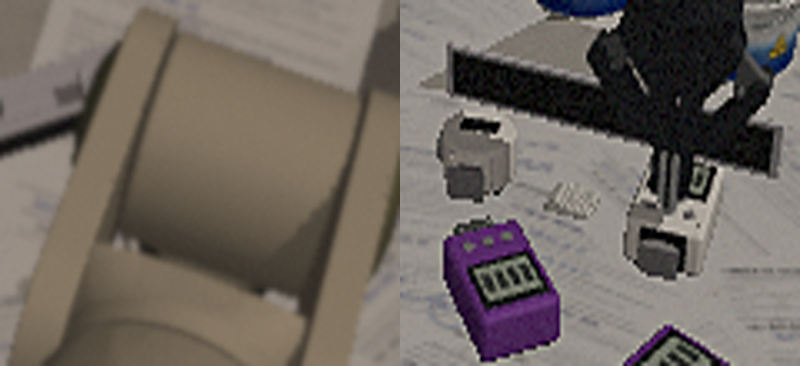

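```bash
python3 - <<'E'
from h import *
d=np.load('pics/scene2.png.npz');K=d['intrinsics'];R=d['orientation'];o=d['origin']
def w2(p):
    c=K@(R.T@(np.array(p)-o));c=c[:2]/c[2];return np.round(((c[0]-210)*3.333+400,(c[1]-150)*4.067)),np.round(c)
s=env.observe();p=s['position']
for dz in(0,-.019): print('tcp',dz,w2(p+[0,0,dz]))
for n,q in dict(fl=(.6736,-.0353,.034),fr=(.6885,-.0867,.034),nr=(.6152,-.1116,.034),nl=(.5976,-.0634,.034),key=(.591,-.093,.018)).items(): print(n,w2(q))
for n in (0,1,2):
  pass
im=cv2.imread('pics/scene2.png')[140:240,230:330];cv2.imwrite('pics/s2.png',cv2.resize(im,(600,600),interpolation=cv2.INTER_CUBIC))
E
```

```text
tcp 0 (array([667., 228.]), array([290., 206.]))
tcp -0.019 (array([665., 254.]), array([290., 212.]))
fl (array([657., 148.]), array([287., 186.]))
fr (array([725., 167.]), array([307., 191.]))
nr (array([700., 235.]), array([300., 208.]))
nl (array([629., 217.]), array([279., 203.]))
key (array([657., 264.]), array([287., 215.]))
```

View pics/s2.png

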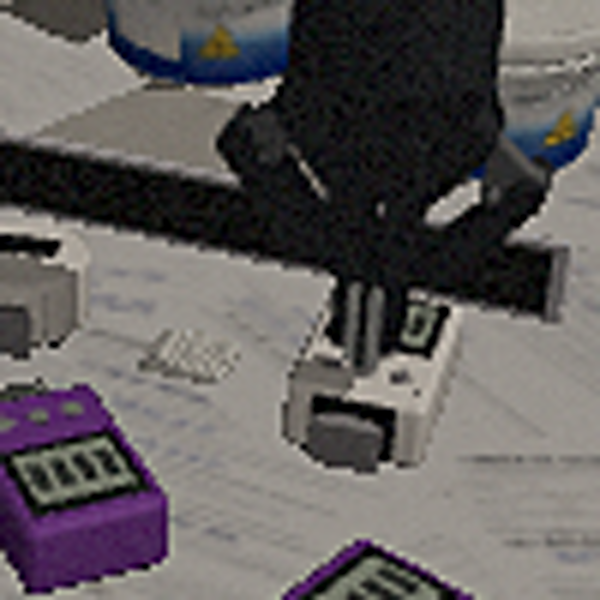

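```bash
python3 - <<'E'
from h import *
d=np.load('pics/scene2.png.npz');K=d['intrinsics'];R=d['orientation'];o=d['origin']
def w2(p):
    c=K@(R.T@(np.array(p)-o));return np.round(c[:2]/c[2],1)
for x,y in((.556,-.1044),(.6133,-.0857)):
    print([w2((x,y,z)) for z in(.009,.02,.028,.036,.044,.06)])
s=env.observe();print(s['q'],s['position'])
a=cv2.imread('pics/scene1.png')[140:240,230:330]
cv2.imwrite('pics/s1.png',cv2.resize(a,(600,600),interpolation=cv2.INTER_CUBIC))
E
```

```text
[array([282.2, 226.9]), array([282.5, 223.1]), array([282.8, 220.3]), array([283. , 217.4]), array([283.2, 214.6]), array([283.7, 208.7])]
[array([289.5, 212.5]), array([289.9, 208.8]), array([290.1, 206. ]), array([290.4, 203.3]), array([290.7, 200.5]), array([291.2, 194.8])]
[-1.88798075e+01  3.86981852e+01  7.68053304e+01  4.69007465e-03
  6.44725579e+01 -1.27723076e+02] [ 0.61349647 -0.08560261  0.02797355]
```

View pics/s1.png

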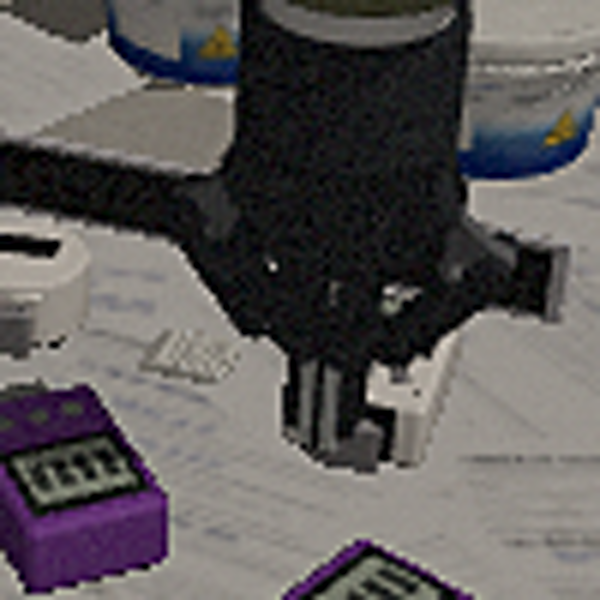

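```bash
python3 - <<'E'
from h import *
from scipy.optimize import least_squares
f='pics/top0.png'
P=lambda u,v,z: px2w(f,(150+u/4-.375,95+v/4-.375),z)
top=np.array([P(*p,.034) for p in((368,513),(355,537),(342,562),(745,537),(745,560),(745,584))])
obs=np.array([(368,198),(380,187),(392,175),(150,113),(155,97),(162,80)],float)
d=np.load('pics/w1.png.npz');K=d['intrinsics'];T=d['tool_from_camera']
def fish(pt):
    c=np.linalg.inv(T)@np.append(pt,1);c=c[:3];r=np.hypot(c[0],c[1]);th=np.arctan2(r,c[2])
    return np.array([K[0,2],K[1,2]])+K[0,0]*th*c[:2]/r
print('tip px',[fish(np.array([x,0,z])) for x in(-.011,.011) for z in(.019,0,-.012)])
Rw=np.array([[-.947,-.323,-.001],[-.323,.947,0],[0,.001,-1.]]);p0=np.array([.5542,-.1004,.1015])
res=lambda x:(np.array([fish(Rw.T@(q-p0-x)) for q in top])-obs).ravel()
print(res(np.zeros(3)).round(1)); r=least_squares(res,np.zeros(3));print(r.x,r.fun.round(1))
E
```

```text
tip px [array([257.02447987, 229.50749186]), array([257.18816415, 241.79309655]), array([257.30778011, 250.83650003]), array([257.10222989, 197.7892686 ]), array([257.28634258, 207.37535898]), array([257.42314476, 214.53677539])]
[-0.8 -0.5 -1.  -0.3 -1.3  0.5  1.5 -3.2  0.9 -1.1 -1.2  1.5]
[-0.00018551 -0.00032154 -0.00141983] [ 0.   0.3 -0.1  0.5 -0.3  1.2  1.2 -2.8  0.6 -0.8 -1.5  1.7]
```

The fingers passed over the timer without touching it. The images put the shut fingertips about 15 mm behind the TCP, not 19 mm ahead. I'll back off at a safe height and come down lower behind the key.

Emit:
arm_command(commands=[1, 0, 0, -0.04, 0, 0, 0, 1, 0.04, 0, -0.04, 0, 0, 0, 1, 0.09, 0, -0.04, 0, 0, 0, 1, 0.125, 0, -0.04, 0, 0, 0, 1, 0.125, 0, 0, 0, 0, 0, 1, 0.125, 0, 0.01, 0, 0, 0, 1, 0.125, 0, 0.02, 0, 0, 0, 1, 0.125, 0, 0.03, 0, 0, 0, 1, 0.125, 0, 0.03, 0, 0, 0])

```text
time_s: 4.35
position: [0.5537, -0.1058, 0.0123]
tool_rot: [[-0.946, -0.323, -0.001], [-0.323, 0.946, 0.0], [0.001, 0.001, -1.0]]
ft_force: [0.2, -0.0, -0.6]
grip_width: -0.0
gripper_force: 0.0
```

```bash
python3 - <<'E'
from h import *
plan((.5567,-.1042,.0),18.5)
snap('scene','pics/scene3.png'); im=cv2.imread('pics/scene3.png')[160:235,250:325]
snap('wrist','pics/w3.png'); b=cv2.imread('pics/w3.png')[190:290,206:306]
cv2.imwrite('pics/s3.png',np.hstack([cv2.resize(q,(400,400),interpolation=cv2.INTER_CUBIC) for q in(im,b)]))
d=np.load('pics/scene3.png.npz');K=d['intrinsics'];R=d['orientation'];o=d['origin'];p=env.observe()['position']
for z in(0,.01,.02,.03):
    c=K@(R.T@(np.array([p[0],p[1],z])-o));print(z,np.round((c[:2]/c[2]-[250,160])*5.333))
E
```

```text
t 4.35 pos [ 0.5537 -0.1058  0.0123] yaw 18.84 z [-0.001  0.    -1.   ] shift [-0.0066  0.001   0.0246] turnz 0.0028 f [ 0.19 -0.01 -0.59] w -4.1089264843752756e-05
0 [171. 377.]
0.01 [172. 359.]
0.02 [174. 340.]
0.03 [175. 321.]
```

View pics/s3.png

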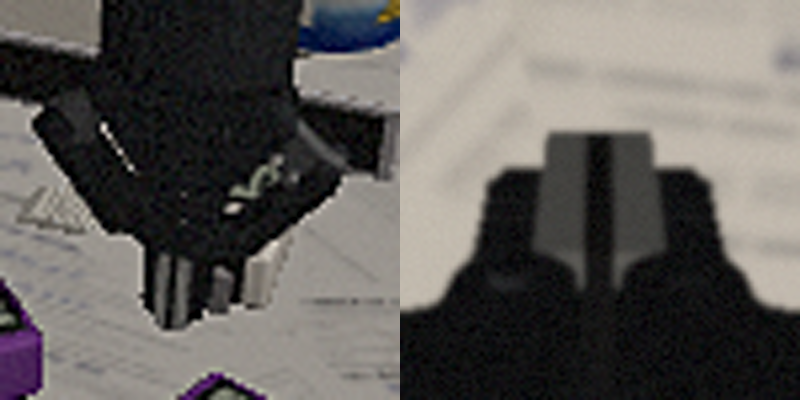

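The fingertips project to z ≈ 28 mm with the TCP at 12 mm, which confirms the offset (tip ≈ TCP + 16 mm). They are right behind the key, so I'll lower another 17 mm.

Emit:
arm_command(commands=[1, 0, 0, 0.01, 0, 0, 0, 1, 0, 0, 0.02, 0, 0, 0, 1, 0, 0, 0.028, 0, 0, 0, 1, 0, 0, 0.034, 0, 0, 0, 1, 0, 0, 0.034, 0, 0, 0])

```text
time_s: 4.87
position: [0.5533, -0.1058, -0.0048]
tool_rot: [[-0.947, -0.323, -0.001], [-0.323, 0.947, 0.001], [0.001, 0.001, -1.0]]
ft_force: [0.1, 0.1, -0.1]
grip_width: 0.0001
gripper_force: 0.0
```

Emit:
arm_command(commands=[1, -0.01, 0, 0, 0, 0, 0, 1, -0.02, 0, 0, 0, 0, 0, 1, -0.03, 0, 0, 0, 0, 0, 1, -0.04, 0, 0, 0, 0, 0, 1, -0.05, 0, 0, 0, 0, 0, 1, -0.06, 0, 0, 0, 0, 0, 1, -0.07, 0, 0, 0, 0, 0, 1, -0.08, 0, 0, 0, 0, 0, 1, -0.09, 0, 0, 0, 0, 0, 1, -0.1, 0, 0, 0, 0, 0])

```text
time_s: 5.7
position: [0.6014, -0.0897, -0.004]
tool_rot: [[-0.947, -0.323, -0.0], [-0.323, 0.947, 0.0], [0.0, 0.0, -1.0]]
ft_force: [-1.5, 0.4, 1.2]
grip_width: 0.0001
gripper_force: 0.8
```

```bash
python3 - <<'E'
from h import *
plan((.5567,-.1042,.0),18.5)
snap('scene','pics/scene4.png'); im=cv2.imread('pics/scene4.png')[150:240,210:330]
cv2.imwrite('pics/s4.png',cv2.resize(im,(800,600),interpolation=cv2.INTER_CUBIC))
E
```

```text
t 5.7 pos [ 0.6014 -0.0897 -0.004 ] yaw 18.82 z [-0.  0. -1.] shift [ 0.0939  0.0014 -0.008 ] turnz 0.0027 f [-1.46  0.41  1.15] w 0.0001297498804125866
```

View pics/s4.png

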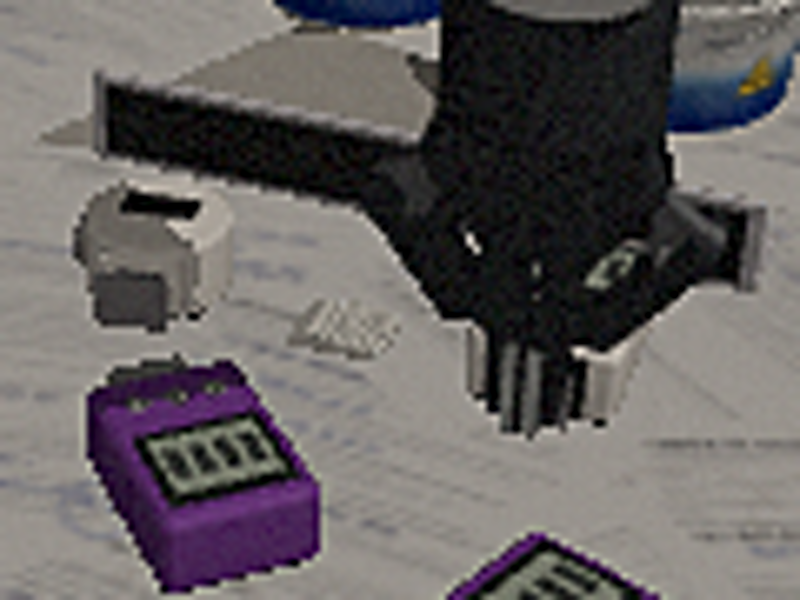

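The fingers are now on the key (about 1.5 N sliding force), and the timer is moving with them. I'll keep pushing and slow down near the stop.

Emit:
arm_command(commands=[1, -0.008, 0, 0, 0, 0, 0, 1, -0.016, 0, 0, 0, 0, 0, 1, -0.024, 0, 0, 0, 0, 0, 1, -0.032, 0, 0, 0, 0, 0, 1, -0.04, 0, 0, 0, 0, 0, 1, -0.048, 0, 0, 0, 0, 0, 1, -0.048, 0, 0, 0, 0, 0])

```text
time_s: 6.33
position: [0.6246, -0.0819, -0.004]
tool_rot: [[-0.946, -0.323, 0.001], [-0.323, 0.946, -0.0], [-0.001, -0.0, -1.0]]
ft_force: [0.3, -0.4, 0.6]
grip_width: -0.0
gripper_force: 0.0
```

Emit:
arm_command(commands=[1, -0.004, 0, 0, 0, 0, 0, 1, -0.008, 0, 0, 0, 0, 0, 1, -0.008, 0, 0, 0, 0, 0])

```text
time_s: 6.58
position: [0.6273, -0.0809, -0.004]
tool_rot: [[-0.947, -0.323, -0.001], [-0.323, 0.947, -0.0], [0.001, 0.0, -1.0]]
ft_force: [-4.6, -0.2, 1.6]
grip_width: -0.0003
gripper_force: 1.8
```

Emit:
arm_command(commands=[1, -0.004, 0, 0, 0, 0, 0, 1, -0.008, 0, 0, 0, 0, 0, 1, -0.008, 0, 0, 0, 0, 0])

```text
time_s: 6.83
position: [0.6309, -0.0796, -0.004]
tool_rot: [[-0.947, -0.323, -0.001], [-0.323, 0.947, -0.0], [0.001, 0.0, -1.0]]
ft_force: [-5.4, -1.9, 2.4]
grip_width: 0.0001
gripper_force: 2.9
```

Emit:
arm_command(commands=[1, -0.003, 0, 0, 0, 0, 0, 1, -0.006, 0, 0, 0, 0, 0, 1, -0.006, 0, 0, 0, 0, 0])

```text
time_s: 7.08
position: [0.6334, -0.0787, -0.004]
tool_rot: [[-0.946, -0.323, -0.002], [-0.323, 0.947, -0.0], [0.002, 0.001, -1.0]]
ft_force: [-8.1, -2.4, 4.1]
grip_width: -0.0001
gripper_force: 3.7
```

Emit:
arm_command(commands=[1, -0.003, 0, 0, 0, 0, 0, 1, -0.006, 0, 0, 0, 0, 0, 1, -0.006, 0, 0, 0, 0, 0])

```text
time_s: 7.33
position: [0.6344, -0.0781, -0.0041]
tool_rot: [[-0.946, -0.323, -0.007], [-0.323, 0.946, -0.0], [0.006, 0.002, -1.0]]
ft_force: [-14.2, -4.6, 6.6]
grip_width: -0.0
gripper_force: 7.8
```

The force is 15 N with the advance stalled, so the key is fully in. I'll hold, then back off slowly and lift.

Emit:
arm_command(commands=[1, 0, 0, 0, 0, 0, 0, 1, 0, 0, 0, 0, 0, 0, 1, 0, 0, 0, 0, 0, 0, 1, 0.005, 0, 0, 0, 0, 0, 1, 0.01, 0, 0, 0, 0, 0, 1, 0.015, 0, 0, 0, 0, 0, 1, 0.02, 0, 0, 0, 0, 0, 1, 0.03, 0, 0, 0, 0, 0, 1, 0.05, 0, 0, 0, 0, 0, 1, 0.09, 0, 0, 0, 0, 0, 1, 0.1, 0, -0.08, 0, 0, 0, 1, 0.1, 0, -0.16, 0, 0, 0])

```text
time_s: 8.33
position: [0.5878, -0.0938, 0.0754]
tool_rot: [[-0.947, -0.322, -0.004], [-0.322, 0.947, 0.002], [0.003, 0.003, -1.0]]
ft_force: [1.7, -0.3, 0.8]
grip_width: 0.0003
gripper_force: 0.0
```

Emit:
arm_command(commands=[1, 0.3, 0.08, -0.3, 0, 0, 0, 1, 0.3, 0.08, -0.3, 0, 0, 0, 1, 0.3, 0.08, -0.3, 0, 0, 0, 1, 0.3, 0.08, -0.3, 0, 0, 0, 1, 0.3, 0.08, -0.3, 0, 0, 0, 1, 0.3, 0.08, -0.3, 0, 0, 0])

```text
time_s: 8.83
position: [0.4333, -0.1047, 0.2307]
tool_rot: [[-0.947, -0.322, 0.007], [-0.322, 0.947, -0.004], [-0.006, -0.006, -1.0]]
ft_force: [0.2, 0.3, 0.7]
grip_width: 0.0001
gripper_force: 0.0
```

```bash
python3 - <<'E'
from h import *
plan((.5567,-.1042,.0),18.5)
for n,(a,b,c,e) in (('top',(100,220,150,310)),('scene',(150,240,210,330))):
    snap(n,f'pics/{n}5.png'); im=cv2.imread(f'pics/{n}5.png')[a:b,c:e]
    cv2.imwrite(f'pics/{n}5c.png',cv2.resize(im,(400,300),interpolation=cv2.INTER_CUBIC))
cv2.imwrite('pics/both5.png',np.hstack([cv2.imread(f'pics/{n}5c.png') for n in('top','scene')]))
E
```

```text
t 8.8333 pos [ 0.4333 -0.1047  0.2307] yaw 18.79 z [ 0.007 -0.004 -1.   ] shift [-0.2314 -0.0757  0.4633] turnz 0.0024 f [0.15 0.29 0.67] w 0.0001202616327231696
```

View pics/both5.png

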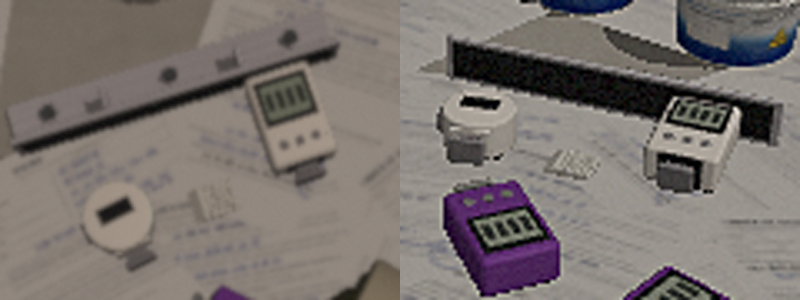

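The timer sits flat and square against the stop in the top view (about (290,115)), its key is out again, and the counter at (118,215) hasn't moved. I'm handing the job in.

```bash
python3 -c "
from rig import env
print(env.close_job())"
```

```text
the job is handed in; nothing more can be done
None
```

The key was pressed fully in against the stop (about 15 N), and the timer was left square against the stop with its key out and the counter unmoved; I handed the job in at about 9 s, and no verdict was returned.

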